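# Index the chocolate carousel on by one station

## Robot

A 6-joint arm with a two-finger parallel gripper is mounted at the origin on the work surface. World frame = base frame: x ahead of the robot, y to its left, z up, the work surface at z = 0. Lengths are in m, angles in degrees, forces in N, time in s.
With the tool pointing down it reaches from about 0.325 to 0.75 m from the base axis. Payload 7.6 kg.
Tool frame: the origin (TCP) lies between the finger pads; the fingertips stand 14 mm ahead of it and the grasp point (between the pads) lies 5 mm behind it; z points along the fingers, y is the line along which they close (so a half turn about z gives the same grasp; the last joint's range is limited). The gripper opens to 85 mm and grips with 20 to 120 N. Pads are 22 mm wide; open, the fingers measure 114 mm over their backs; the gripper's body (76 mm by 85 mm) begins 54 mm behind the grasp point. The pads swing forward as they close: fully open they stand 13 mm farther back than shut.
Start: joints at [72.978, 2.991, 80.254, -0, 96.75, -4.028], TCP at [0.118, 0.512, 0.245] pointing down, gripper open.
Joint ranges: [-166.34, 166.34], [-52.06, 124.39], [6.96, 135.62], [-60.46, 240.46], [14.63, 156.25], [-167.68, 167.68]. Speed limits (degrees/s): [147.25, 147.25, 172.46, 180, 180, 180].

## Interface

Orientations are given as [roll, pitch, yaw] about the fixed x, y, z axes, in that order (R = Rz(yaw) Ry(pitch) Rx(roll)).
In Python, from rig import manip, optics, order gives the robot as it stands.
- The arm moves only by the tool send_rows, never from a script. Its argument "deltas" is a list of rows, each a list of 3 entries, a list of its own where there are three numbers: the opening, from 0 (shut) to 1 (fully open), then the shift along the tool's x, y, z scaled (see below), then the turn about the tool's z scaled (see below). A call has 1 to 5 rows; each row shifts and turns the commanded pose from where the row before left it, along the tool's axes as they then stand; what a row does not reach is not made up. The controller multiplies each number of a shift by 0.03 m and each number of a turn by 5 degrees. A row lasts 1/10 s, in which the tool goes at most 50 mm and 8.59 degrees, less where a joint would pass 70% of its speed; a pose out of reach is approached as far as the arm can. A call with a number of a shift or a turn outside -1 to 1 is refused whole. A call with a gripper value outside its range is refused whole. The fingers move at their own pace and stop on an object; "squeeze" is the grip in N (left out, the last holds). Time passes only in rows, so rows that do not move let the fingers close. It gives the time, the measured TCP pose, the force, the opening and the grip force at its end, in the units of the state.
- manip.state(): the state, without advancing time (a new reading comes with each control period).
- optics.get_image(name): name is "scene" or "top" or "wrist"; returns the picture (400x640x3 uint8, red, green, blue); there is no depth.
- optics.get_calibration(name): a dict with "K" (3x3 intrinsics, pixels), "D" ([k1, k2, p1, p2, k3] as OpenCV has them; the pictures are not rectified), "position" and "attitude" of the camera in the world. Camera axes: x right, y down, z forward; pixel columns grow to the right and rows downward; lengths in m; the calibration is good to about 2 mm. A picture is of the moment at which its call begins: read the wrist's pose just before it. get_calibration takes no time and is no camera call; for the wrist camera it gives the pose at the moment of the call.
- order.finish_job(): hands the job in; it is judged then, once.
Trained networks look in the newest picture that a camera, given by its name, has taken for a name from the list of things; names that differ only in an ending like _2 or _b are one class to them, and where a whole thing is asked for, a point or a joint stands for the part that bears it (a point fixed in the world has none). Each returns a list of dicts, best first, with "confidence" (0 to 1); they miss things now and then, are a little off and sometimes report something else, mostly with a low value. They report only what shows in the picture. A call takes as long as a camera call. They do not tell look-alikes from the thing itself.
- optics.cut_out(camera, thing): "region" (400x640 bool, what is visible of it).
- optics.place_of(camera, thing): "centre" ([x, y, z] in m, in world coordinates, good to about 4 mm: a listed point, or the origin of a listed thing).
The state is a dict: "t": time; "joint_pos": joint angles; "dq": joint speeds; "joint_efforts": joint torques, N m; "position": TCP position; "ee_rot": TCP orientation; "wrist_force": force on the tool from outside, world axes, zero at the start; "moment": the same for the moment, N m; "gripper_width": opening from 0.0 (shut) to 1.0 (fully open); "gripper_force": force on a finger pad.
Only numpy, scipy, OpenCV 4.12 (cv2) and the standard library are available. Lean on these libraries where they do the work, as an engineer would, in place of code of your own. Each camera call takes 0.05 s, during which the arm holds its last target. There are 200 camera calls.

## Task

Turn the chocolate carousel on to its next station: lift the spring knob to draw the index pin out of its hole, swing the carousel anticlockwise (seen from above), and let the pin drop fully home in the very next hole, then let go. Do not force the carousel against the pin, and turn gently so that the chocolates stay on their papers; leave the bowl and the jar alone.

Things in the scene. Friction and masses are not known exactly. Their poses are not given: they have to be found in the camera images.
- knob (a point): centre of the black round knob of the spring index pin: upright cylinder, 26 mm across, 26 mm tall, 91 mm above the bench when seated, 130 mm from the hub's axis on a lug of the carousel. Lift it straight up to draw the pin; it may be gripped any way round and pivots in the fingers. Under it stands a 20 mm wide bush, top 17 mm below this point; the lug's top is 37 mm below it.
- hub (a point): hub of the carousel, on its vertical turning axis, at the top of its aluminium disc (54 mm above the bench); the disc is 210 mm across and turns on the round stand
- carousel (a joint): angle of the carousel (rad): 0 at the start, pin in its first hole; grows anticlockwise seen from above; end stops at -0.5 and 2.0. Pushed at the knob it drags with 2 to 8 N. The next hole differs each time: it lies 0.58 to 1.10 rad anticlockwise of the first and must be found by feel. One more hole follows 0.70 rad beyond it: the wrong one.
- plunger (a joint): lift of pin and knob (m) against the spring: 0 fully home in a hole, 0.009 when the tip rides on the plate between holes, 0.015 fully drawn (stop). The spring pushes down with 5 N at 0 and 9 N at 0.015 and drives the pin home by itself when it is over a hole and the knob is free to sink.
- pin: steel index pin under the knob, 10 mm in diameter; the holes are 13 mm wide, so the pin has about 1.5 mm of play to each side, and reaches 9 mm deep in a hole. It must never be pushed against the plate or a hole's wall with more than 40 N.
- stand: fixed round stand, 308 mm across, 40 mm high; origin at the centre of its underside. Its smooth top plate has the index holes (dark, round, seen from above) on a circle of 130 mm radius about the hub's axis; the pin can ride on the plate between them.
- choc1_mid (a point): middle of a loose chocolate (44 x 24 x 16 mm, 18 g) lying on a paper on the carousel
- choc2_mid (a point): middle of another such chocolate
- choc3_mid (a point): middle of another such chocolate
- choc4_mid (a point): middle of another such chocolate
- seat1 (a point): where choc1's middle belongs, on the carousel (turns with it)
- seat2 (a point): the same for choc2
- seat3 (a point): the same for choc3
- seat4 (a point): the same for choc4
- bowl: loose steel bowl 110 mm across, 50 mm high, a bystander; origin under its centre
- jar: loose glass jar 70 mm across, 100 mm high, a bystander; origin under its centre
There are look-alikes about, which are no part of the job. Leave any blue or green look-alike of the part that bears choc3_mid alone.

How it is judged (in metres and radians):
On the way, in this order (a step that is already met when the one before it is completed fails the run):
1. the pin is drawn out of the first hole (value of joint plunger above 0.0085 m and value of joint carousel below 0.15 rad), for 0.05 s.
2. the carousel is turned on anticlockwise with the pin out (value of joint plunger above 0.007 m and value of joint carousel above 0.25 rad), for 0.1 s.
3. the pin drops home in the next hole (value of joint plunger below 0.002 m and value of joint carousel between 0.5 and 1.18 rad), for 0.2 s.
At the end, for the whole second after the job is handed in: the pin is home (lift under 2 mm) in the next hole (carousel between 0.5 and 1.18 rad), the carousel is at rest, and the chocolates are within 15 mm of their places (all of step 3 and velocity of joint carousel between -0.05 and 0.05 rad/s and distance between choc1_mid and seat1 below 0.015 m and distance between choc2_mid and seat2 below 0.015 m and distance between choc3_mid and seat3 below 0.015 m and distance between choc4_mid and seat4 below 0.015 m); the robot touches nothing.
It fails at once if the pin is forced against the plate or a hole's wall with more than 40 N (contact force between pin and stand above 40 N).
It fails at once if a chocolate slides more than 15 mm off its place on the carousel (distance between choc1_mid and seat1 above 0.015 m or distance between choc2_mid and seat2 above 0.015 m or distance between choc3_mid and seat3 above 0.015 m or distance between choc4_mid and seat4 above 0.015 m).
It fails at once if the bowl or the jar is moved more than 30 mm (distance of any of bowl, jar from where it was at the start of the episode above 0.03 m).
It also fails if it takes over 48 s, if anything falls off the work surface, if the arm or the gripper's body presses on something with over 40 N, if the wrist force passes 120 N, or if a joint passes its speed limit or range.

## Working session

There is one attempt and no reset: what is moved stays moved. The work goes in short steps, Python scripts to look and compute and a tool call to move; the robot and the scene stay as the last step left them, time stands still between calls to the robot, and variables do not carry over. Pictures are saved under pics/ and viewed, at most 10 in all, crops included, and the job is handed in when it is done.

Besides the shell and the picture viewer there is one more tool, called after "Emit:" by a JSON object that holds its "op" and its "data", one argument or row to a line. send_rows: Moves the arm, as the interface text tells. Its arguments: {"type":"object","properties":{"deltas":{"type":"array"},"squeeze":{"type":"number"}},"required":["deltas"]}

```bash
ls; mkdir -p pics
python3 - <<'E'
from rig import manip, optics, order
import cv2,numpy as np
a=optics.get_image("scene"); b=optics.get_image("top")
cv2.imwrite("pics/a1.png",a[:,:,::-1]); cv2.imwrite("pics/b1.png",b[:,:,::-1])
for c in("top","scene"):
  for n in("knob","hub","stand","bowl","jar","choc1_mid"):
    for d in optics.place_of(c,n)[:5]: print(c,n,np.round(d["centre"],3),round(d["confidence"],2))
  k=optics.get_calibration(c); print(np.round(k["position"],3),k["attitude"])
s=manip.state(); print(s)
E
```

```text
pics
top knob [ 0.477 -0.017  0.093] 0.46
top knob [ 0.613 -0.026  0.061] 0.34
top hub [ 0.589 -0.085  0.06 ] 0.8
top stand [ 0.591 -0.083 -0.001] 0.71
top bowl [ 0.374  0.425 -0.001] 0.58
top bowl [ 0.537 -0.117  0.061] 0.47
top jar [0.485 0.426 0.002] 0.81
top choc1_mid [ 0.536 -0.117  0.062] 0.53
top choc1_mid [ 0.649 -0.088  0.06 ] 0.45
[ 0.202 -0.003  1.459] [-1.67472372e+02  1.64183607e-01 -9.07194313e+01]
scene knob [ 0.478 -0.013  0.092] 0.41
scene hub [ 0.587 -0.084  0.056] 0.58
scene stand [ 0.588 -0.084  0.   ] 0.87
scene bowl [0.374 0.424 0.   ] 0.96
scene jar [0.488 0.427 0.001] 0.66
scene choc1_mid [ 0.652 -0.087  0.06 ] 0.68
scene choc1_mid [ 0.373  0.427 -0.001] 0.35
[1.407 0.024 0.855] [-130.56291338    1.31975614   91.13366549]
{'t': 0.7, 'joint_pos': array([ 7.29781208e+01,  2.98933787e+00,  8.02522579e+01,  8.84486260e-04,
        9.67477099e+01, -4.02827229e+00]), 'dq': array([-0.04658597, -0.03937712,  0.01654114, -0.00400661, -0.15729123,
        0.12460411]), 'joint_efforts': array([ 9.34449272e-04, -3.81466019e+01, -3.60254467e+01, -8.78330206e-05,
        1.91914573e-04,  1.26675383e-05]), 'position': array([0.11803021, 0.51159852, 0.24535418]), 'ee_rot': array([ 1.79989270e+02, -1.24913217e-04,  1.67006497e+02]), 'wrist_force': array([-0.41782696, -0.02148134,  0.08711685]), 'moment': array([-0.06855995,  0.00588551,  0.00148639]), 'gripper_force': 0.0, 'gripper_width': 1.00091517546423}
```

View pics/a1.png

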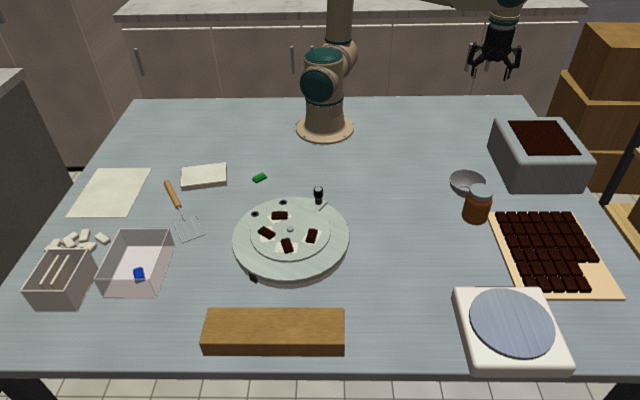

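View pics/b1.png

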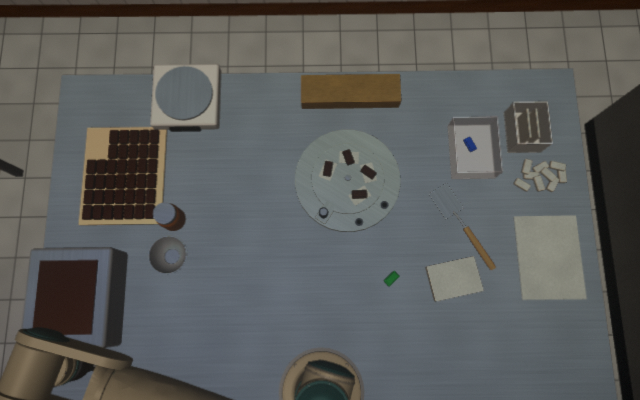

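The overview shows one upright black knob, at top (323,212) and scene (318,194). What could be mistaken for it:
- The two dark discs at top (359,221) and (384,205), which are flat index holes.
- The black thing at the stand's edge in scene (252,278).
- The blue and green pieces, which are chocolate look-alikes.

I choose (323,212) and will check it in one close crop.

```bash
cat > h.py <<'E'
from rig import manip, optics, order
import cv2,numpy as np
from scipy.spatial.transform import Rotation as Ro
def ray(cal,px,z):
    p=cv2.undistortPoints(np.array([[px]],float),np.array(cal["K"]),np.array(cal["D"]))[0,0]
    d=Ro.from_euler("xyz",cal["attitude"],degrees=True).apply([p[0],p[1],1]); o=np.array(cal["position"])
    return o+d*(z-o[2])/d[2]
E
python3 - <<'E'
from h import *
b=cv2.imread("pics/b1.png"); cal=optics.get_calibration("top")
c=cv2.resize(b[120:240,285:415],None,fx=5,fy=5,interpolation=cv2.INTER_CUBIC); cv2.imwrite("pics/c1.png",c)
hub=ray(cal,(348,177.5),.054); print(hub)
g=cv2.cvtColor(b,cv2.COLOR_BGR2GRAY).astype(float)
for (u,v) in((359,221),(384,205)):
    w=g[v-7:v+8,u-7:u+8]; m=np.clip(np.percentile(w,75)*.75-w,0,None)
    yy,xx=np.mgrid[v-7:v+8,u-7:u+8]; q=((m*xx).sum()/m.sum(),(m*yy).sum()/m.sum())
    P=ray(cal,q,.04); print(q,P,[(np.hypot(*(P-h)[:2]).round(4),np.degrees(np.arctan2(*(P-h)[1::-1])).round(2)) for h in(hub,np.array([.588,-.084,0]))])
for h in(hub,np.array([.588,-.084,0])): print(np.hypot(*(np.array([.4775,-.015])-h[:2])),np.degrees(np.arctan2(-.015-h[1],.4775-h[0])))
E
```

```text
[ 0.58714692 -0.08387774  0.054     ]
(np.float64(358.57786062517926), np.float64(221.4998566102667)) [ 0.46068422 -0.11165075  0.04      ] [(np.float64(0.1295), np.float64(-167.61)), (np.float64(0.1303), np.float64(-167.75))]
(np.float64(383.92892561983473), np.float64(204.4214876033058)) [ 0.50954481 -0.1858449   0.04      ] [(np.float64(0.1281), np.float64(-127.27)), (np.float64(0.1286), np.float64(-127.61))]
0.12948586813876314 147.86388401567567
0.1302737502338825 148.0179267090654
```

View pics/c1.png

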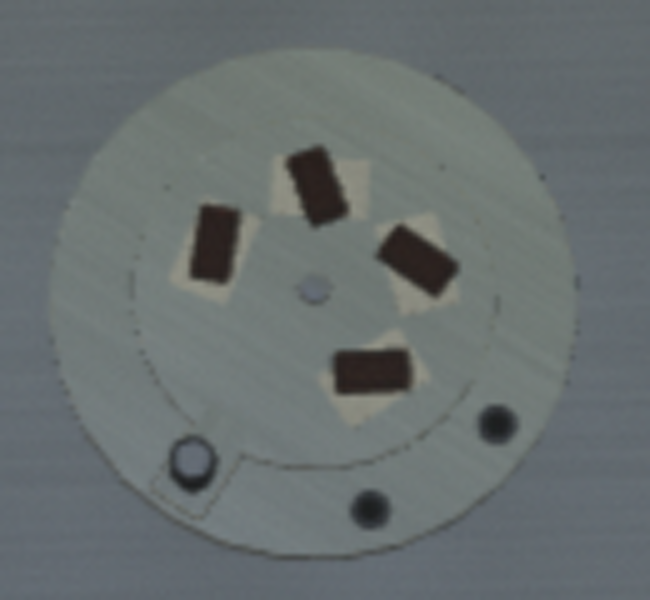

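The crop confirms the choice: the knob stands on its lug at crop (192,462), and the two index holes are at (370,510) and (497,425), 40° apart as specified. The first is 44.4° (0.775 rad) anticlockwise of the knob, so it is the target. Now moving above the knob.

Emit:
{"op": "send_rows", "data": {
  "deltas": [
    [1, [-0.5, -0.45, 0], 0],
    [1, [-0.98, -0.9, 0], 0],
    [1, [-0.98, -0.9, 0], 0],
    [1, [-0.98, -0.9, 0], 0],
    [1, [-0.98, -0.9, 0], 0]
  ],
  "squeeze": 40
}}

```text
t: 1.2
position: [0.2205, 0.362, 0.2454]
ee_rot: [180.0, 0.0, 167.0]
wrist_force: [0.3, -0.1, 1.1]
gripper_width: 1.003
gripper_force: 0.0
```

Emit:
{"op": "send_rows", "data": {
  "deltas": [
    [1, [-0.98, -0.9, 0], 0],
    [1, [-0.98, -0.9, 0], 0],
    [1, [-0.98, -0.9, 0], 0],
    [1, [-0.98, -0.9, 0], 0],
    [1, [-0.98, -0.9, 0], 0]
  ]
}}

```text
t: 1.7
position: [0.3334, 0.1973, 0.2456]
ee_rot: [180.0, 0.0, 167.0]
wrist_force: [0.9, 0.8, -0.5]
gripper_width: 0.999
gripper_force: 0.0
```

Emit:
{"op": "send_rows", "data": {
  "deltas": [
    [0.7, [-0.98, -0.9, 0], 0],
    [0.7, [-0.98, -0.9, 0], 0],
    [0.7, [-0.98, -0.9, 0], 0],
    [0.7, [-0.98, -0.9, 0], 0],
    [0.7, [-0.5, -0.45, 0], 0]
  ]
}}

```text
t: 2.2
position: [0.4357, 0.0481, 0.2452]
ee_rot: [-180.0, 0.0, 166.9]
wrist_force: [-0.0, -0.1, -0.2]
gripper_width: 0.702
gripper_force: 0.0
```

Emit:
{"op": "send_rows", "data": {
  "deltas": [
    [0.7, [0, 0, 0.3], 1],
    [0.7, [0, 0, 0.5], 1],
    [0.7, [0, 0, 0.5], 1],
    [0.7, [0, 0, 0.3], 0.8],
    [0.7, [0, 0, 0], 0]
  ]
}}

```text
t: 2.7
position: [0.4341, 0.0505, 0.196]
ee_rot: [-179.9, -0.1, 148.0]
wrist_force: [-0.5, 0.2, 0.8]
gripper_width: 0.698
gripper_force: 0.0
```

```bash
cat > m.py <<'E'
from h import *
import sys
s=manip.state(); im=optics.get_image("wrist"); cv2.imwrite("pics/%s.png"%sys.argv[1],im[:,:,::-1])
R=Ro.from_euler("xyz",s["ee_rot"],degrees=True)
for n in("knob","hub"):
  for d in optics.place_of("wrist",n)[:2]:
    c=np.array(d["centre"]); print(n,c.round(4),round(d["confidence"],2),"tool mm",(1e3*R.inv().apply(c-s["position"])).round(1),"units",(R.inv().apply(c-s["position"])/.03).round(2))
print(s["position"],s["ee_rot"])
E
python3 m.py w1
```

```text
knob [ 0.478  -0.0103  0.0904] 0.76 tool mm [-69.7 -28.1 105.5] units [-2.32 -0.94  3.52]
[0.43405163 0.05052963 0.19598443] [-1.79922926e+02 -1.23230234e-01  1.47970290e+02]
```

View pics/w1.png

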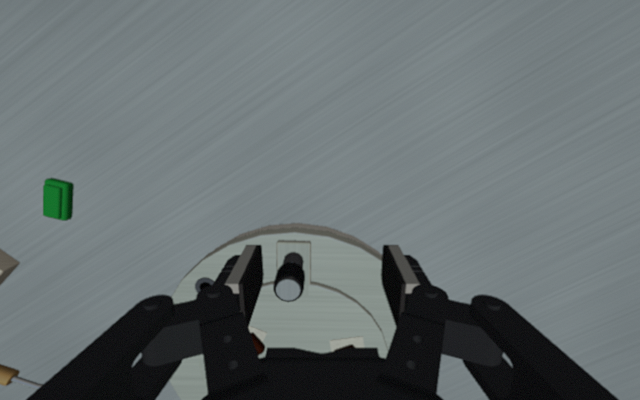

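The wrist view shows the knob's top at (290,289) between the pads, with the next hole at (203,285) on the left. The estimates agree to a few mm, so I'm moving over it and looking again.

Emit:
{"op": "send_rows", "data": {
  "deltas": [
    [0.7, [-0.57, -0.23, 0.2], 0],
    [0.7, [-0.57, -0.23, 0.4], 0],
    [0.7, [-0.57, -0.23, 0.4], 0],
    [0.7, [-0.57, -0.23, 0.2], 0],
    [0.7, [0, 0, 0], 0]
  ]
}}

```text
t: 3.35
position: [0.4786, -0.0103, 0.1609]
ee_rot: [-180.0, -0.0, 148.0]
wrist_force: [0.0, 0.1, 0.8]
gripper_width: 0.698
gripper_force: 0.0
```

```bash
python3 m.py w2
python3 - <<'E'
from h import *
r=optics.cut_out("wrist","knob"); cal=optics.get_calibration("wrist"); s=manip.state()
m=r[0]["region"]; y,x=np.nonzero(m); print(x.min(),x.max(),y.min(),y.max(),r[0]["confidence"])
E
```

```text
knob [ 0.4811 -0.012   0.0914] 0.62 tool mm [-3.1 -0.1 69.5] units [-0.1  -0.    2.32]
hub [ 0.589  -0.0851  0.0553] 0.89 tool mm [-133.3   -4.8  105.6] units [-4.44 -0.16  3.52]
[ 0.47856879 -0.01028897  0.16092926] [-1.79969627e+02 -2.69861545e-02  1.47971329e+02]
302 339 200 244 0.56
```

View pics/w2.png

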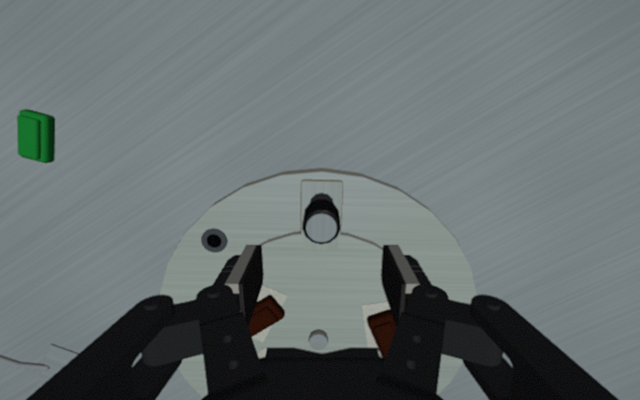

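The knob's top is at (321,227), centred between the pads. The hub at (318,338) is in line with it, and the next hole is at (214,240). Descending and gripping.

Emit:
{"op": "send_rows", "data": {
  "deltas": [
    [0.7, [-0.06, 0, 0.5], 0],
    [0.7, [0, 0, 0.8], 0],
    [0.7, [0, 0, 0.8], 0],
    [0.7, [0, 0, 0.4], 0],
    [0.7, [0, 0, 0], 0]
  ]
}}

```text
t: 4.05
position: [0.4786, -0.0095, 0.0852]
ee_rot: [-179.9, -0.1, 148.1]
wrist_force: [-0.3, -0.7, 0.1]
gripper_width: 0.698
gripper_force: 0.0
```

Emit:
{"op": "send_rows", "data": {
  "deltas": [
    [0.45, [0, 0, 0], 0],
    [0.0, [0, 0, 0], 0],
    [0.0, [0, 0, 0], 0],
    [0.0, [0, 0, 0], 0],
    [0.0, [0, 0, 0], 0]
  ]
}}

```text
t: 4.55
position: [0.4804, -0.0102, 0.0879]
ee_rot: [179.9, 0.1, 148.0]
wrist_force: [-1.9, -0.7, 6.3]
gripper_width: 0.297
gripper_force: 39.0
```

Run:
```python
from h import *
s=manip.state();print(s["position"],s["ee_rot"],s["wrist_force"],s["gripper_width"],s["gripper_force"])
k=np.array(s["position"])[:2]
for h in((.588,-.0845),(.5875,-.084)):
  d=k-h; print(np.hypot(*d),np.degrees(np.arctan2(d[1],d[0])))
```

```text
[ 0.48038293 -0.01018181  0.08791824] [1.79941326e+02 1.31810793e-01 1.48004244e+02] [-1.87200482 -0.68802647  6.33347818] 0.29670109427766056 39.02215003967285
0.13078466073746864 145.3718191780972
0.13008917027166325 145.4278883782991
```

Gripped: opening 25 mm, which fits the knob. Lifting.

Emit:
{"op": "send_rows", "data": {
  "deltas": [
    [0, [0, 0, -0.1], 0],
    [0, [0, 0, -0.15], 0],
    [0, [0, 0, -0.15], 0],
    [0, [0, 0, -0.15], 0],
    [0, [0, 0, 0], 0]
  ]
}}

```text
t: 5.05
position: [0.48, -0.0103, 0.1026]
ee_rot: [180.0, 0.1, 148.0]
wrist_force: [7.1, -2.1, -9.0]
gripper_width: 0.291
gripper_force: 39.8
```

Pin fully drawn (14.7 mm up, 9 N). Swinging anticlockwise gently.

Emit:
{"op": "send_rows", "data": {
  "deltas": [
    [0, [-0.03, -0.04, 0], 0],
    [0, [-0.02, -0.08, 0], 0],
    [0, [0, -0.12, 0], -0.3],
    [0, [0, -0.15, 0], -0.4],
    [0, [0, -0.15, 0], -0.4]
  ]
}}

```text
t: 5.55
position: [0.4722, -0.0238, 0.1018]
ee_rot: [179.9, -0.1, 153.7]
wrist_force: [3.8, 4.1, -9.5]
gripper_width: 0.291
gripper_force: 39.9
```

```bash
cat > q.py <<'E'
from h import *
s=manip.state();k=np.array(s["position"])[:2];h=np.array((.5877,-.0843));d=k-h
a=np.arctan2(d[1],d[0]); f=s["wrist_force"]
print("z",s["position"][2].round(4),"yaw",s["ee_rot"][2].round(1),"r",np.hypot(*d).round(4),"ang",np.degrees(a).round(2)%360,"Frad",f[:2]@[np.cos(a),np.sin(a)],"Fccw",f[:2]@[-np.sin(a),np.cos(a)],"Fz",f[2],s["gripper_width"],s["t"])
E
python3 q.py
```

```text
z 0.1018 yaw 153.7 r 0.1303 ang 152.34 Frad -1.459963188430445 Fccw -5.394922384194402 Fz -9.536926006059849 0.2906613147901417 5.55
```

Emit:
{"op": "send_rows", "data": {
  "deltas": [
    [0, [0, -0.15, 0], -0.4],
    [0, [0, -0.15, 0], -0.4],
    [0, [0, -0.15, 0], -0.4],
    [0, [0, -0.15, 0], -0.4],
    [0, [0, -0.15, 0], -0.4]
  ]
}}

```text
t: 6.05
position: [0.4637, -0.0446, 0.1019]
ee_rot: [179.9, -0.1, 163.7]
wrist_force: [5.0, 4.7, -10.2]
gripper_width: 0.291
gripper_force: 39.9
```

Emit:
{"op": "send_rows", "data": {
  "deltas": [
    [0, [0, -0.15, 0], -0.4],
    [0, [0, -0.15, 0], -0.4],
    [0, [0, -0.12, 0], -0.3],
    [0, [0, -0.08, 0], -0.2],
    [0, [0, -0.04, 0], -0.1]
  ]
}}

```text
t: 6.55
position: [0.4599, -0.0602, 0.1019]
ee_rot: [179.9, -0.1, 170.6]
wrist_force: [4.7, 6.2, -9.6]
gripper_width: 0.291
gripper_force: 40.0
```

```bash
python3 q.py
```

```text
z 0.1019 yaw 170.6 r 0.1301 ang 169.31 Frad -3.461372560601423 Fccw -6.925360002846155 Fz -9.632929980230141 0.29061584658217476 6.55
```

Emit:
{"op": "send_rows", "data": {
  "deltas": [
    [0, [-0.02, -0.12, 0], -0.4],
    [0, [-0.02, -0.15, 0], -0.4],
    [0, [-0.01, -0.15, 0], -0.4],
    [0, [0, -0.15, 0], -0.4],
    [0, [0, -0.1, 0], -0.3]
  ]
}}

```text
t: 7.05
position: [0.458, -0.0805, 0.1011]
ee_rot: [179.8, -0.3, -179.9]
wrist_force: [-1.1, 4.2, -9.3]
gripper_width: 0.289
gripper_force: 40.0
```

Emit:
{"op": "send_rows", "data": {
  "deltas": [
    [0, [0, -0.05, 0], 0],
    [0, [0, 0, 0], 0]
  ]
}}

```text
t: 7.25
position: [0.458, -0.0819, 0.1011]
ee_rot: [179.8, -0.3, -180.0]
wrist_force: [-3.0, 4.7, -9.5]
gripper_width: 0.287
gripper_force: 40.0
```

```bash
python3 q.py; python3 m.py w3
```

```text
z 0.1011 yaw -180.0 r 0.1297 ang 178.94 Frad 3.135009960087468 Fccw -4.654004690998359 Fz -9.493106200698765 0.28713961886798584 7.25
knob [ 0.4563 -0.0801  0.1038] 0.68 tool mm [ 1.7  1.8 -2.7] units [ 0.06  0.06 -0.09]
[ 0.4580088  -0.08190153  0.10108559] [ 179.84577288   -0.29525557 -179.95089058]
```

View pics/w3.png

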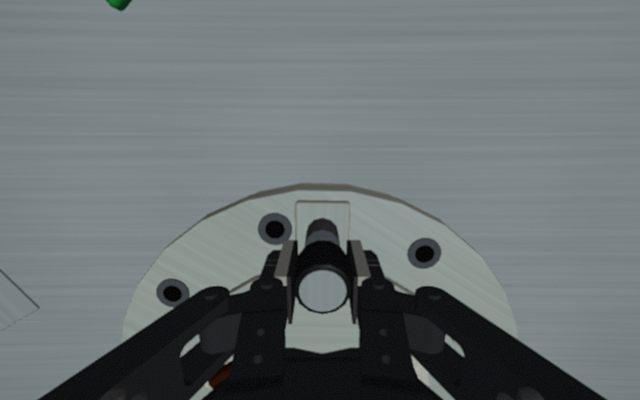

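The pin is between the first hole at (425,253) and the next at (275,229), with the wrong hole at (172,293). All three show, so their angles can be worked out.

Run:
```python
from h import *
cal=optics.get_calibration("wrist"); h=np.array((.5877,-.0843))
for p in((275,229),(172,293),(425,253)):
  P=ray(cal,p,.04); d=P[:2]-h; print(P.round(4),np.hypot(*d).round(4),np.degrees(np.arctan2(d[1],d[0])).round(2)%360)
```

```text
[ 0.4623 -0.1124  0.04  ] 0.1285 192.61
[ 0.5112 -0.1875  0.04  ] 0.1285 233.45
[ 0.48   -0.0102  0.04  ] 0.1308 145.46
```

Emit:
{"op": "send_rows", "data": {
  "deltas": [
    [0, [0.02, -0.08, 0], -0.2],
    [0, [0.01, -0.15, 0], -0.4],
    [0, [0, -0.15, 0], -0.4],
    [0, [0, -0.12, 0], -0.4],
    [0, [0, -0.06, 0], -0.2]
  ]
}}

```text
t: 7.9
position: [0.4588, -0.0989, 0.1017]
ee_rot: [179.9, -0.1, -171.9]
wrist_force: [0.4, 4.8, -9.6]
gripper_width: 0.288
gripper_force: 40.0
```

```bash
python3 q.py
```

```text
z 0.1017 yaw -171.9 r 0.1297 ang 186.48 Frad -0.9245736523842868 Fccw -4.714818683079055 Fz -9.55070026078206 0.28828681623955943 7.9
```

Emit:
{"op": "send_rows", "data": {
  "deltas": [
    [0, [0, 0, 0.1], 0],
    [0, [0, 0, 0.1], 0],
    [0, [0, 0, 0], 0],
    [0.36, [0, 0, 0], 0],
    [0.36, [0, 0, 0], 0]
  ]
}}

```text
t: 8.4
position: [0.4607, -0.1005, 0.0982]
ee_rot: [-179.9, 0.2, -172.1]
wrist_force: [-0.3, -0.4, 0.1]
gripper_width: 0.359
gripper_force: 0.0
```

```bash
python3 q.py
```

```text
z 0.0982 yaw -172.1 r 0.128 ang 187.26 Frad 0.3581144509115275 Fccw 0.34767238350569735 Fz 0.12597266607733584 0.35893279080121276 8.4
```

The pin rides on the plate with the fingers slack. Nudging it on with the trailing pad.

Emit:
{"op": "send_rows", "data": {
  "deltas": [
    [0.36, [0.03, -0.04, 0.08], -0.1],
    [0.36, [0.03, -0.06, 0.08], -0.1],
    [0.36, [0, -0.06, 0.06], -0.15],
    [0.36, [0, -0.06, 0], -0.15],
    [0.36, [0, -0.06, 0], -0.15]
  ]
}}

```text
t: 8.9
position: [0.46, -0.1067, 0.0913]
ee_rot: [179.8, 0.2, -168.7]
wrist_force: [-1.6, 10.5, 8.2]
gripper_width: 0.36
gripper_force: 5.5
```

```bash
python3 q.py
```

```text
z 0.0913 yaw -168.7 r 0.1297 ang 189.96 Frad -0.24435318006528206 Fccw -10.628410956026272 Fz 8.217391997388061 0.3603485081580839 8.9
```

Emit:
{"op": "send_rows", "data": {
  "deltas": [
    [0.36, [0, -0.03, -0.06], -0.1],
    [0.36, [0, -0.04, -0.06], -0.1],
    [0.36, [0, -0.04, 0], -0.1]
  ]
}}

```text
t: 9.2
position: [0.4596, -0.1111, 0.0934]
ee_rot: [179.9, -0.0, -167.2]
wrist_force: [-0.9, 5.1, -1.3]
gripper_width: 0.36
gripper_force: 2.6
```

```bash
python3 q.py
```

```text
z 0.0934 yaw -167.2 r 0.1309 ang 191.82 Frad -0.14699776912639076 Fccw -5.132301568497624 Fz -1.3209664476925647 0.36049146941601484 9.2
```

Emit:
{"op": "send_rows", "data": {
  "deltas": [
    [0.36, [-0.02, -0.03, 0], -0.1],
    [0.36, [0, -0.03, 0], -0.1],
    [0.36, [0, -0.03, 0], 0]
  ]
}}

```text
t: 9.5
position: [0.4602, -0.1137, 0.093]
ee_rot: [179.9, -0.1, -166.2]
wrist_force: [-3.9, 4.1, -3.4]
gripper_width: 0.361
gripper_force: 2.6
```

```bash
python3 q.py
```

```text
z 0.093 yaw -166.2 r 0.1308 ang 192.99 Frad 2.910044367991301 Fccw -4.928901339630636 Fz -3.377243377412427 0.3607007776622164 9.5
```

Emit:
{"op": "send_rows", "data": {
  "deltas": [
    [0.36, [0.02, -0.02, 0], 0],
    [0.36, [0, -0.02, 0], 0],
    [0.36, [0, 0, 0], 0]
  ]
}}

```text
t: 9.8
position: [0.461, -0.1158, 0.094]
ee_rot: [-180.0, 0.0, -166.3]
wrist_force: [0.3, 1.2, -0.6]
gripper_width: 0.361
gripper_force: 0.4
```

```bash
python3 q.py; python3 m.py w4
```

```text
z 0.094 yaw -166.3 r 0.1306 ang 193.94 Frad -0.5693156372637403 Fccw -1.0702673030627967 Fz -0.5545417259955383 0.36106264420843465 9.8
knob [ 0.4598 -0.1135  0.0916] 0.8 tool mm [0.6 2.5 2.4] units [0.02 0.08 0.08]
[ 0.46097748 -0.11576597  0.09403644] [-1.79953758e+02  2.56096216e-02 -1.66261745e+02]
```

View pics/w4.png

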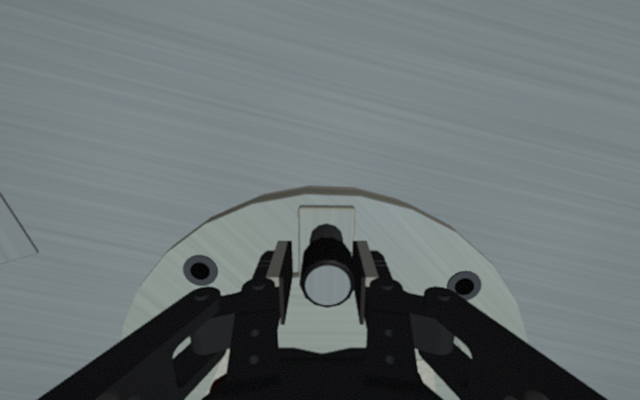

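The knob at (328,285) now sits with no push left on it, and the network puts its centre at 0.0916 m high (seated 0.091, riding 0.100). The pin looks home. Releasing straight up and checking.

Emit:
{"op": "send_rows", "data": {
  "deltas": [
    [0.36, [0, 0.05, 0], 0],
    [0.7, [0, 0, 0], 0],
    [0.7, [0, 0, 0], 0],
    [0.7, [0, 0, -0.5], 0],
    [0.7, [0, 0, -1], 0]
  ]
}}

```text
t: 10.45
position: [0.4591, -0.1134, 0.1371]
ee_rot: [179.8, -0.2, -166.2]
wrist_force: [-0.4, 0.1, 0.0]
gripper_width: 0.701
gripper_force: 0.0
```

Emit:
{"op": "send_rows", "data": {
  "deltas": [
    [0.7, [0, 0, -1], 0],
    [0.7, [0.5, 0, -0.5], 0],
    [0.7, [1, 0, 0], 0],
    [0.7, [0.5, 0, 0], 0],
    [0.7, [0, 0, 0], 0]
  ]
}}

```text
t: 10.95
position: [0.4013, -0.1285, 0.1841]
ee_rot: [-180.0, 0.0, -166.3]
wrist_force: [1.6, 1.3, 1.0]
gripper_width: 0.698
gripper_force: 0.0
```

```bash
python3 m.py w5
python3 - <<'E'
from h import *
h=np.array((.5877,-.0843))
for c in("scene","top"):
  im=optics.get_image(c); cv2.imwrite("pics/e_%s.png"%c,im[:,:,::-1])
  for d in optics.place_of(c,"knob")[:2]:
    k=np.array(d["centre"]);e=k[:2]-h; print(c,k.round(4),d["confidence"],np.hypot(*e),np.degrees(np.arctan2(e[1],e[0]))%360)
a=cv2.imread("pics/e_scene.png")[170:290,220:360]; cv2.imwrite("pics/e1.png",cv2.resize(a,None,fx=4,fy=4,interpolation=cv2.INTER_CUBIC))
E
```

```text
knob [ 0.4634 -0.1125  0.0888] 0.81 tool mm [-64.1   0.9  95.4] units [-2.14  0.03  3.18]
[ 0.40130667 -0.12849102  0.1841249 ] [-1.79957904e+02  3.79007490e-02 -1.66314336e+02]
scene [ 0.4602 -0.1147  0.095 ] 0.52 0.13107406303308064 193.41072224564815
```

View pics/w5.png

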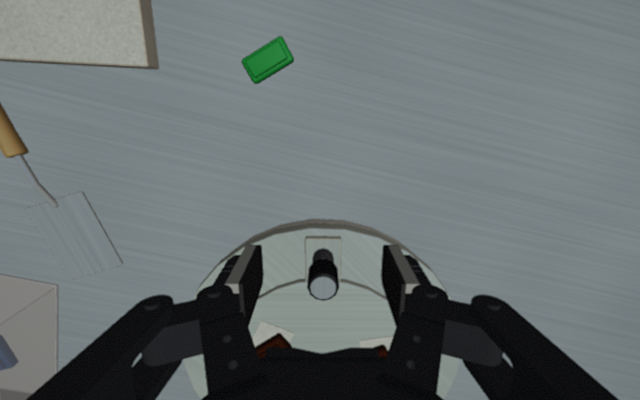

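View pics/e1.png

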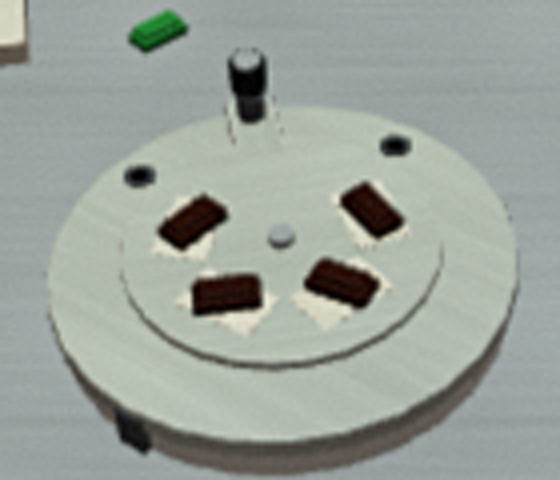

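Both views show the knob on its lug between the two open holes, and all four chocolates on their papers. The holes' angles confirm it is the next hole. I'll check the height by triangulation.

Run:
```python
from h import *
h=np.array((.5877,-.0843)); w=optics.get_calibration("wrist"); s=optics.get_calibration("scene")
for z in(.104,.113):
  for n,c,p in(("wrist",w,(323,287)),("scene",s,(282,185))):
    P=ray(c,p,z)[:2]; d=P-h; print(z,n,P.round(4),np.hypot(*d).round(4),(np.degrees(np.arctan2(d[1],d[0]))%360).round(2))
```

```text
0.104 wrist [ 0.4619 -0.1115] 0.1287 192.22
0.104 scene [ 0.4672 -0.1116] 0.1235 192.75
0.113 wrist [ 0.4561 -0.113 ] 0.1346 192.31
0.113 scene [ 0.4785 -0.1099] 0.1122 193.22
```

Only the seated height fits: both views then agree to 5 mm, against 22 mm if the pin were riding. The angle, 192.4°, matches the hole at 192.6°. Handing in.

```bash
python3 -c "
from rig import order
print(order.finish_job())"
```

```text
the job is handed in; nothing more can be done
None
```

I turned the carousel 47° (0.82 rad) anticlockwise and the cameras show the pin home in the very next hole, the chocolates still on their papers and the arm clear; the job is handed in, but no verdict was returned.

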